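Spring open a clamshell test fixture with its two push-button catches

TASK

Open the clamshell test fixture: with one fingertip on each, press its two front push-button catches down together and keep both held fully down until the lid has sprung up and its hooks are well clear of the catches, then let go and back away. Let the lid rise by itself, without touching it, and leave the things standing around the fixture where they are.

Things in the scene. Friction and masses are not known exactly. Their poses are not given: they have to be found in the camera images.
- fixture: Cream box 200 (x) by 130 (y) by 50 mm high, fixed to the bench. Origin: centre of its underside; x points from the front ledge back to the hinge, y to its left, z up. The ledge (x -100 to -50, top at z 50 mm) carries the two buttons; behind it lies the lid, 130 deep, 126 wide (x -50 to +80), top at z 70.5 mm when shut, with a black knob (not needed) up to z 91 mm at x +20.
- button_left: Push-button catch on the fixture's left: steel disc 24 mm across with blue cap, in a black bezel. Origin: centre of its top face, at x -78, y +32, z 62 mm in the fixture's frame when up; moves straight down 7 mm to its stop and springs back. 2 N starts it, 5 N holds it fully down. From 4 mm down it frees one of the two hooks under the lid's front edge; the lid stays shut while either is held.
- button_right: The same button on the fixture's right, at x -78, y -32, z 62 mm in the fixture's frame: the two are 64 mm apart, centre to centre, and work alike.
- lid: The lid. Origin: on its hinge, at x 88, z 58 mm in the fixture's frame; axes as the fixture's when shut. Springs and a damper lift it slowly once both hooks are free: its front edge is about 15 mm up after 2 to 3 s and comes to rest 25 to 35 mm up after about 10 s, the lid tilted by 0.18 to 0.26 rad. It then stays up by itself.
- lid_front (a point): Middle of the lid's lower front edge, 28 mm behind the line of the button centres; z 52.5 mm in the fixture's frame when shut. The two hooks under this edge reach 18 mm lower, so they are out of their slots once the edge has come up about 16 mm.
- sample_holder: Bystander, loose: brown cylinder 35 mm across in an ivory ring foot 44 mm across, with a white ceramic chip carrier on top; 49 mm high. Origin: centre of its underside.
- wire_spool: Bystander, loose: aluminium spool of gold wire standing on its flange, 50 mm across, 28 mm high. Origin: centre of its underside.
- flux_bottle: Bystander, loose: small amber bottle with a black cap, 32 mm across, 62 mm high. Origin: centre of its underside.
- chip_tray: Bystander, loose: black tray of gold chips, 51 mm square, 10 mm high. Origin: centre of its underside.
Not all that is in view belongs to the job. Of the things like the fixture, leave any that is purple; of the rest the larger one is meant.

How it is judged:
On the way, in this order (a step that is already met when the one before it is completed fails the run):
1. both buttons are down together under the fingertips (at least 5 mm of their 7 mm) while the lid is still nearly shut (z of each of button_left, button_right in the frame of fixture below 0.057 m and contact force between the fingers and button_left above 0.5 N and contact force between the fingers and button_right above 0.5 N and z of lid_front in the frame of fixture below 0.0605 m), for 0.2 s.
2. both buttons are still held down by the fingertips while the lid's front edge has risen more than 12 mm (z of each of button_left, button_right in the frame of fixture below 0.058 m and contact force between the fingers and button_left above 0.5 N and contact force between the fingers and button_right above 0.5 N and z of lid_front in the frame of fixture above 0.0645 m), for 0.2 s.
At the end, for the whole second after the job is handed in: The lid stands ajar by itself with its front edge more than 15 mm (and less than 52 mm) up, both buttons have sprung back to within 2 mm of the top, and the bystanders are within 15 mm of where they stood (z of lid_front in the frame of fixture between 0.0675 and 0.105 m and z of each of button_left, button_right in the frame of fixture above 0.06 m and distance of each of sample_holder, wire_spool, flux_bottle, chip_tray from where it was at the start of the episode below 0.015 m); the robot touches nothing.
It fails at once if the lid is touched, pried or pushed by the robot (over 1.5 N) (contact force between any of the fingers, the arm and lid above 1.5 N).
It fails at once if a bystander is pushed, lifted or carried more than 15 mm (distance of any of sample_holder, wire_spool, flux_bottle, chip_tray from where it was at the start of the episode above 0.015 m).
It fails at once if a bystander is tipped (angle between any of sample_holder, wire_spool, flux_bottle, chip_tray's own z axis and vertical above 0.3 rad).
It also fails if it takes over 38 s, if anything falls off the work surface, if the arm or the gripper's body presses on something with over 40 N, if the wrist force passes 120 N, or if a joint passes its speed limit or range.

ROBOT

A 6-joint arm with a two-finger parallel gripper is mounted at the origin on the work surface. World frame = base frame: x ahead of the robot, y to its left, z up, the work surface at z = 0. Lengths are in m, angles in rad, forces in N, time in s.
With the tool pointing down it reaches from about 0.35 to 0.875 m from the base axis. Payload 4.2 kg.
Tool frame: the origin (TCP) lies on the centre line of the jaws, within the pads' length; the fingertips stand 25 mm ahead of it and the grasp point (between the pads) lies 6 mm ahead of it (bot.tips_ahead is the distance from the TCP to the fingertips, in m); z points along the fingers, y is the line along which they close (so a half turn about z gives the same grasp; the last joint's range is limited). The gripper opens to 87 mm and grips with 3 to 60 N. Pads are 19 mm wide; open, the fingers measure 117 mm over their backs; the gripper's body (75 mm by 190 mm) begins 51 mm behind the grasp point.
Start: joints at [-0.935, 0.385, 0.008, 0, -1.194, -0.259], TCP at [0.23, -0.581, 0.248] pointing down, gripper open.
Joint ranges: [-3.14, 3.14], [-1.21, 2.06], [-1.07, 1.41], [-3.16, 2.05], [-2.99, -0.16], [-3.1, 3.1]. Speed limits (rad/s): [2.79, 2.79, 3.14, 3.14, 3.14, 3.14].

INTERFACE

Orientations are given as a unit quaternion [x, y, z, w].
In Python, from bench import read_state, get_image, bot gives the robot as it stands.
- The arm moves only by the tool jog_arm, never from a script. Its arguments are lists of equal length, an entry for each row: "dr": the turn, a rotation vector about the tool's x, y, z in rad, a list of three; "delta_pos": the shift along the tool's x, y, z in m, a list of three; "grip": the finger opening in m, from 0 to 0.087. A call has 1 to 12 rows; each row shifts and turns the commanded pose from where the row before left it, along the tool's axes as they then stand; what a row does not reach is not made up. A row lasts 1/10 s, in which the tool goes at most 50 mm and 8.59 degrees, less where a joint would pass 70% of its speed; a pose out of reach is approached as far as the arm can. A call with a gripper value outside its range is refused whole. The fingers move at their own pace and stop on an object; "squeeze" is the grip in N (left out, the last holds). Time passes only in rows, so rows that do not move let the fingers close. It gives the time, the measured TCP pose, the force, the opening and the grip force at its end, in the units of the state.
- read_state(): the state, without advancing time (a new reading comes with each control period).
- get_image(name): name is "scene" or "top" or "wrist"; returns a dict with "img" (420x560x3 uint8, red, green, blue), "fx", "fy", "cx", "cy" (pixels), "k1" (the pictures are not rectified: a ray, as slopes to the right and down, at radius r is drawn at 1 + k1 r^2 times it, then the intrinsics apply), "R" (3x3) and "t" (3): a world point X has camera coordinates R X + t. Camera axes: x right, y down, z forward; pixel columns grow to the right and rows downward; lengths in m; the calibration is good to about 2 mm. A picture is of the moment at which its call begins. There is no depth.
- bot.finish_job(): hands the job in; it is judged then, once.
The state is a dict: "time": time; "joint_pos": joint angles; "qvel": joint speeds; "joint_torque": joint torques, N m; "tool_pos": TCP position; "ee_rot": TCP orientation; "wrist_force": force on the tool from outside, world axes, zero at the start; "moment": the same for the moment, N m; "opening": opening from 0.0 (shut) to 1.0 (fully open); "gripper_force": force on a finger pad.
Only numpy, scipy, OpenCV 4.12 (cv2) and the standard library are available. Lean on these libraries where they do the work, as an engineer would, in place of code of your own. Each camera call takes 0.05 s, during which the arm holds its last target. There are 200 camera calls.

## Working session

There is one attempt and no reset: what is moved stays moved. The work goes in short steps, Python scripts to look and compute and a tool call to move; the robot and the scene stay as the last step left them, time stands still between calls to the robot, and variables do not carry over. Pictures are saved under pics/ and viewed, at most 10 in all, crops included, and the job is handed in when it is done.

Besides the shell and the picture viewer there is one more tool, called after ">>>" by a JSON object that holds its "method" and its "body", one argument or row to a line. jog_arm: Moves the arm, as the interface text tells. Its arguments: {"type":"object","properties":{"dr":{"type":"array"},"delta_pos":{"type":"array"},"grip":{"type":"array"},"squeeze":{"type":"number"}},"required":["dr","delta_pos","grip"]}

```bash
mkdir -p pics
cat > h.py <<'E'
import numpy as np,cv2
from bench import read_state,get_image,bot
def grab(n,f):
    d=get_image(n); cv2.imwrite(f'pics/{f}.png',d['img'][:,:,::-1]); np.save(f'pics/{f}.npy',d,allow_pickle=True); return d
def load(f): return np.load(f'pics/{f}.npy',allow_pickle=True).item()
def ray(d,u,v):
    K=np.array([[d['fx'],0,d['cx']],[0,d['fy'],d['cy']],[0,0,1.]])
    p=cv2.undistortPoints(np.array([[[u,v]]],float),K,np.array([d['k1'],0,0,0.]))[0,0]
    R=np.array(d['R']);return -R.T@np.array(d['t']),R.T@np.array([p[0],p[1],1])
def onz(d,u,v,z):
    c,r=ray(d,u,v);return c+r*(z-c[2])/r[2]
E
python3 - <<'E'
from h import *
for n in('scene','top'):
    d=grab(n,n+'0');print(n,d['fx'],d['k1'],-np.array(d['R']).T@d['t'])
print(read_state())
E
```

```text
scene 406.4035305800842 -0.07893449480858308 [ 0.90199798 -0.4795176   0.61314943]
top 424.3689557539958 0.011535541177019888 [0.45150311 0.0164588  0.84725632]
{'time': 0.1, 'joint_pos': array([-9.35397764e-01,  3.85474869e-01,  6.79280364e-03, -4.31041157e-04,
       -1.19397253e+00, -2.58603587e-01]), 'qvel': array([-4.27972314e-04, -3.02390137e-03,  3.23969838e-03,  1.08448340e-03,
        6.43672726e-04,  2.83717218e-06]), 'joint_torque': array([-3.68038018e-04, -3.91689849e+01,  1.87934786e+01,  4.23187003e+00,
        1.34842916e-02, -7.77501259e-05]), 'tool_pos': array([ 0.22981467, -0.58070948,  0.24658427]), 'ee_rot': array([-1.87206810e-01,  9.82320063e-01,  9.24439486e-04, -2.20988378e-04]), 'wrist_force': array([ 0.03960627, -0.29033418,  0.55080726]), 'moment': array([-0.06970657, -0.00879043,  0.01150954]), 'gripper_force': 0.0, 'opening': 1.0016340560129924}
```

View pics/top0.png

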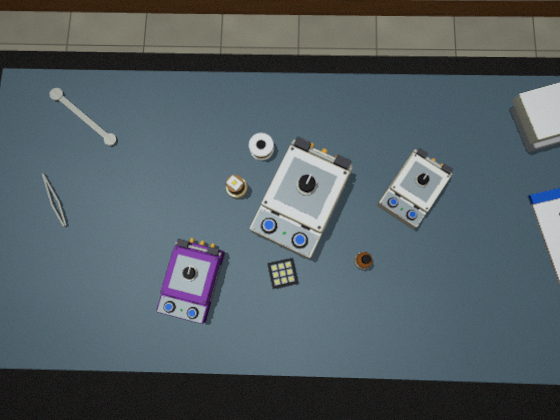

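View pics/scene0.png

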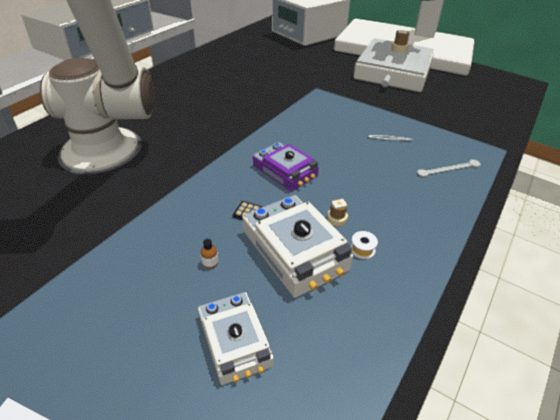

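The top view has the larger cream fixture in the middle, with buttons at about (268,225) and (300,240). The purple one at (190,280) and the small one at (415,190) are decoys. The tray is at (283,273) and the bottle at (364,260).

Run:
```python
from h import *
def blobs(n,near):
    d=load(n);h=cv2.cvtColor(d['img'],cv2.COLOR_RGB2HSV)
    m=cv2.inRange(h,(100,150,80),(125,255,255))
    _,_,s,c=cv2.connectedComponentsWithStats(m)
    out=[]
    for p in near:
        ok=[i for i in range(1,len(s)) if s[i,4]>15]
        i=min(ok,key=lambda i:np.hypot(*(c[i]-p)));out.append(c[i]);print(n,c[i],s[i])
    return d,out
d,t=blobs('top0',[(268,225),(300,240)])
e,s=blobs('scene0',[(262,213),(288,202)])
P=[onz(d,*q,.063) for q in t];Q=[onz(e,*q,.063) for q in s]
print(P,Q)
def tri(a,b):
    (c1,r1),(c2,r2)=a,b
    k=np.linalg.lstsq(np.c_[r1,-r2],c2-c1,rcond=None)[0];return (c1+r1*k[0]+c2+r2*k[1])/2
for A in (0,1):
  for B in (0,1): print(A,B,tri(ray(d,*t[A]),ray(e,*s[B])))
for X in(P,Q):
    v=X[0]-X[1];print('sep',np.linalg.norm(v),'mid',(X[0]+X[1])/2,'ang',np.arctan2(v[1],v[0]))
from scipy.spatial.transform import Rotation as R
st=read_state();M=R.from_quat(st['ee_rot']).as_matrix();print(M,bot.tips_ahead)
```

```text
top0 [268.51851852 224.38888889] [265 221   8   8  54]
top0 [299.43859649 239.1754386 ] [296 235   8   9  57]
scene0 [260.7037037  210.88888889] [258 209   7   5  27]
scene0 [287.88 200.44] [285 199   7   4  25]
[array([0.56739936, 0.05618688, 0.063     ]), array([ 0.54097847, -0.00198337,  0.063     ])] [array([ 0.54327055, -0.00263456,  0.063     ]), array([0.56994871, 0.055354  , 0.063     ])]
0 0 [0.54907532 0.03687497 0.04457725]
0 1 [0.56825909 0.05674143 0.06100778]
1 0 [ 0.54167637 -0.00159925  0.06126781]
1 1 [0.56169217 0.01505416 0.08517595]
sep 0.06388928647427979 mid [0.55418891 0.02710176 0.063     ] ang 1.144455571578474
sep 0.06383100189877199 mid [0.55660963 0.02635972 0.063     ] ang -2.0019837834300462
[[-9.29907123e-01 -3.67793602e-01 -7.80285369e-04]
 [-3.67794419e-01  9.29905512e-01  1.73344985e-03]
 [ 8.80399018e-05  1.89893197e-03 -9.99998193e-01]] 0.025
```

>>> {"method": "jog_arm", "body": {
  "dr": [
    [0,0,0.134],
    [0,0,0.134],
    [0,0,0.134],
    [0,0,0.134],
    [0,0,0.134],
    [0,0,0.134],
    [0,0,0],
    [0,0,0],
    [0,0,0],
    [0,0,0],
    [0,0,0],
    [0,0,0]
  ],
  "delta_pos": [
    [0,0,0],
    [0,0,0],
    [0,0,0],
    [0,0,0],
    [0,0,0],
    [0,0,0],
    [-0.002,0.02,0.002],
    [-0.0025,0.038,0.002],
    [-0.0025,0.038,0.002],
    [-0.0025,0.038,0.002],
    [-0.0025,0.038,0.002],
    [-0.0025,0.038,0.002]
  ],
  "grip": [0.049,0.049,0.049,0.049,0.049,0.049,0.049,0.049,0.049,0.049,0.049,0.049]
}}

```text
time: 1.3
tool_pos: [0.3304, -0.3945, 0.2351]
ee_rot: [0.212, 0.977, 0.0, -0.0]
wrist_force: [1.0, -0.3, 0.2]
opening: 0.562
gripper_force: 0.0
```

>>> {"method": "jog_arm", "body": {
  "dr": [
    [0,0,0],
    [0,0,0],
    [0,0,0],
    [0,0,0],
    [0,0,0],
    [0,0,0],
    [0,0,0],
    [0,0,0],
    [0,0,0],
    [0,0,0],
    [0,0,0],
    [0,0,0]
  ],
  "delta_pos": [
    [-0.0025,0.038,0.002],
    [-0.0025,0.038,0.002],
    [-0.0025,0.038,0.002],
    [-0.0025,0.038,0.002],
    [-0.0025,0.038,0.002],
    [-0.0025,0.038,0.002],
    [-0.0025,0.038,0.005],
    [-0.0025,0.038,0.005],
    [-0.0025,0.038,0.005],
    [-0.0025,0.038,0.005],
    [-0.0025,0.038,0.005],
    [-0.0025,0.03,0.005]
  ],
  "grip": [0.049,0.049,0.049,0.049,0.049,0.049,0.049,0.049,0.049,0.049,0.049,0.049]
}}

```text
time: 2.5
tool_pos: [0.5436, 0.0012, 0.193]
ee_rot: [0.211, 0.977, -0.0, -0.0]
wrist_force: [0.7, -0.2, -0.3]
opening: 0.568
gripper_force: 0.0
```

>>> {"method": "jog_arm", "body": {
  "dr": [
    [0,0,0],
    [0,0,0],
    [0,0,0]
  ],
  "delta_pos": [
    [0,0.02,0],
    [0,0,0],
    [0,0,0]
  ],
  "grip": [0.049,0.049,0.049]
}}

```text
time: 2.8
tool_pos: [0.551, 0.0174, 0.1934]
ee_rot: [0.212, 0.977, -0.0, -0.0]
wrist_force: [-0.3, -0.4, 0.6]
opening: 0.562
gripper_force: 0.0
```

```bash
cat > rel.py <<'E'
from h import *
from scipy.spatial.transform import Rotation as R
def rel(target=(0.5555,0.0267,0.062)):
    st=read_state();M=R.from_quat(st['ee_rot']).as_matrix()
    tip=st['tool_pos']+M[:,2]*bot.tips_ahead
    print('t',st['time'],'tip',tip,'to target in tool',M.T@(np.array(target)-tip),'yaw y',np.arctan2(M[1,1],M[0,1]),'z',M[:,2],'open',st['opening']*.087,'F',st['wrist_force'])
E
python3 - <<'E'
from rel import *
rel(); d=grab('wrist','w1'); print(-np.array(d['R']).T@d['t'])
E
```

```text
t 2.8 tip [0.55093154 0.0173659  0.16838035] to target in tool [-0.00038155  0.01045268  0.10637373] yaw y 1.143846984365991 z [-1.00827623e-03 -2.09382695e-04 -9.99999470e-01] open 0.04889402653473277 F [-0.28522599 -0.41740962  0.59406388]
[0.47481453 0.05184389 0.33104812]
```

View pics/w1.png

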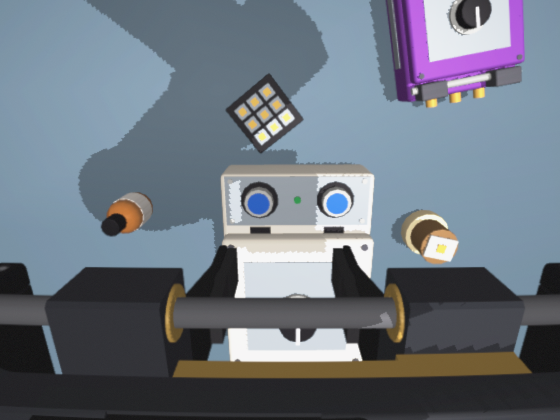

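The wrist view shows both buttons clearly, at about (259,203) and (337,203), with the fingers behind them in the picture. I'll measure them here.

Run:
```python
from h import *
d=load('w1');h=cv2.cvtColor(d['img'],cv2.COLOR_RGB2HSV)
m=cv2.inRange(h,(100,170,90),(125,255,255));_,_,s,c=cv2.connectedComponentsWithStats(m)
B=[]
for p in((337,203),(259,203)):
    i=min(range(1,len(s)),key=lambda i:np.hypot(*(c[i]-p))+(s[i,4]<100)*999);print(c[i],s[i]);B.append(onz(d,*c[i],.063))
v=B[0]-B[1];print(B,(B[0]+B[1])/2,np.linalg.norm(v),np.arctan2(v[1],v[0]))
```

```text
[336.51838235 203.44852941] [328 195  19  18 272]
[258.09120521 203.53420195] [248 194  21  20 307]
[array([0.56844487, 0.05568121, 0.063     ]), array([ 0.54219874, -0.00243893,  0.063     ])] [0.5553218  0.02662114 0.063     ] 0.0637715483403249 1.1466259166998793
```

>>> {"method": "jog_arm", "body": {
  "dr": [
    [0,0,-0.002],
    [0,0,0],
    [0,0,0],
    [0,0,0],
    [0,0,0],
    [0,0,0],
    [0,0,0]
  ],
  "delta_pos": [
    [0.0015,0.0103,0.01],
    [0,0,0.025],
    [0,0,0.025],
    [0,0,0.025],
    [0,0,0.012],
    [0,0,0],
    [0,0,0]
  ],
  "grip": [0.049,0.049,0.049,0.049,0.049,0.049,0.049]
}}

```text
time: 3.55
tool_pos: [0.5548, 0.0274, 0.0971]
ee_rot: [0.211, 0.977, 0.0, 0.001]
wrist_force: [0.5, -0.4, 0.2]
opening: 0.561
gripper_force: 0.0
```

Run:
```python
from rel import *
rel(); d=grab('scene','s2'); grab('top','t2');cv2.imwrite('pics/s2c.png',cv2.resize(d['img'][130:310,180:400,::-1],None,fx=3,fy=3))
```

```text
t 3.55 tip [0.55486412 0.02740021 0.07213904] to target in tool [-0.00085832 -0.00037948  0.01013973] yaw y 1.1455529057301 z [ 1.04093779e-03 -4.27846656e-05 -9.99999457e-01] open 0.0488488249130519 F [ 0.48469636 -0.37361407  0.19314596]
```

View pics/s2c.png

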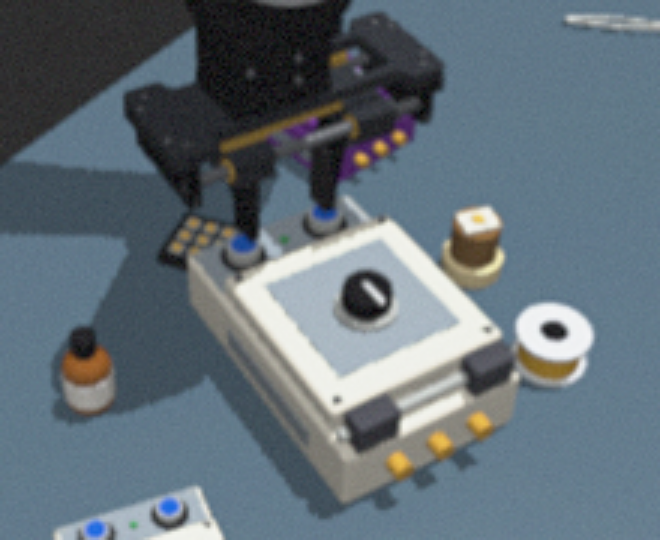

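Both fingertips are right above their buttons, at crop (245,235) and (323,205). Pressing now.

>>> {"method": "jog_arm", "body": {
  "dr": [
    [0,0,0],
    [0,0,0],
    [0,0,0],
    [0,0,0],
    [0,0,0],
    [0,0,0]
  ],
  "delta_pos": [
    [0,0,0.005],
    [0,0,0.004],
    [0,0,0.004],
    [0,0,0.003],
    [0,0,0.002],
    [0,0,0]
  ],
  "grip": [0.049,0.049,0.049,0.049,0.049,0.049]
}}

```text
time: 4.25
tool_pos: [0.5546, 0.0276, 0.0804]
ee_rot: [0.211, 0.978, -0.0, 0.0]
wrist_force: [-3.7, 0.5, 11.7]
opening: 0.56
gripper_force: 5.8
```

Run:
```python
from rel import *
rel()
```

```text
t 4.25 tip [0.55461256 0.0276208  0.0553899 ] to target in tool [-0.00119401 -0.0004731  -0.00660904] yaw y 1.1463508609095518 z [ 8.76982546e-04 -3.07883705e-04 -9.99999568e-01] open 0.04870387992775969 F [-3.70635932  0.5412388  11.66972542]
```

>>> {"method": "jog_arm", "body": {
  "dr": [
    [0,0,0],
    [0,0,0],
    [0,0,0],
    [0,0,0],
    [0,0,0],
    [0,0,0],
    [0,0,0],
    [0,0,0],
    [0,0,0],
    [0,0,0]
  ],
  "delta_pos": [
    [0,0,0.001],
    [0,0,0.0005],
    [0,0,0],
    [0,0,0],
    [0,0,0],
    [0,0,0],
    [0,0,0],
    [0,0,0],
    [0,0,0],
    [0,0,0]
  ],
  "grip": [0.049,0.049,0.049,0.049,0.049,0.049,0.049,0.049,0.049,0.049]
}}

```text
time: 5.25
tool_pos: [0.5546, 0.0276, 0.0803]
ee_rot: [0.21, 0.978, -0.0, 0.001]
wrist_force: [-6.8, 1.3, 20.0]
opening: 0.565
gripper_force: 9.7
```

>>> {"method": "jog_arm", "body": {
  "dr": [
    [0,0,0],
    [0,0,0],
    [0,0,0],
    [0,0,0],
    [0,0,0],
    [0,0,0],
    [0,0,0],
    [0,0,0],
    [0,0,0],
    [0,0,0]
  ],
  "delta_pos": [
    [0,0,0],
    [0,0,0],
    [0,0,0],
    [0,0,0],
    [0,0,0],
    [0,0,0],
    [0,0,0],
    [0,0,0],
    [0,0,0],
    [0,0,0]
  ],
  "grip": [0.049,0.049,0.049,0.049,0.049,0.049,0.049,0.049,0.049,0.049]
}}

```text
time: 6.25
tool_pos: [0.5546, 0.0276, 0.0803]
ee_rot: [0.21, 0.978, -0.0, 0.001]
wrist_force: [-6.0, 1.0, 18.9]
opening: 0.561
gripper_force: 9.7
```

Run:
```python
from rel import *
rel(); d=grab('scene','s3');cv2.imwrite('pics/s3c.png',cv2.resize(d['img'][130:310,180:400,::-1],None,fx=3,fy=3))
```

```text
t 6.25 tip [0.55465717 0.02762585 0.05530757] to target in tool [-0.00115927 -0.00049526 -0.00669082] yaw y 1.146725828619624 z [ 1.49050786e-03 -3.81479394e-04 -9.99998816e-01] open 0.04883706600702106 F [-6.01994944  0.98822658 18.88344529]
```

View pics/s3c.png

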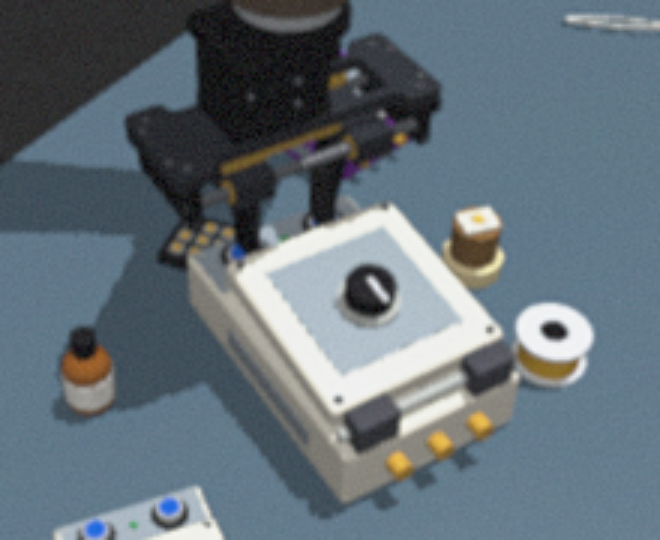

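The lid is rising: its front edge now partly hides the buttons at crop (235,255) and (310,225). I'll keep holding.

>>> {"method": "jog_arm", "body": {
  "dr": [
    [0,0,0],
    [0,0,0],
    [0,0,0],
    [0,0,0],
    [0,0,0],
    [0,0,0],
    [0,0,0],
    [0,0,0],
    [0,0,0],
    [0,0,0],
    [0,0,0],
    [0,0,0]
  ],
  "delta_pos": [
    [0,0,0],
    [0,0,0],
    [0,0,0],
    [0,0,0],
    [0,0,0],
    [0,0,0],
    [0,0,0],
    [0,0,0],
    [0,0,0],
    [0,0,0],
    [0,0,0],
    [0,0,0]
  ],
  "grip": [0.049,0.049,0.049,0.049,0.049,0.049,0.049,0.049,0.049,0.049,0.049,0.049]
}}

```text
time: 7.5
tool_pos: [0.5546, 0.0276, 0.0803]
ee_rot: [0.21, 0.978, -0.0, 0.001]
wrist_force: [-6.7, 1.9, 19.1]
opening: 0.566
gripper_force: 9.7
```

>>> {"method": "jog_arm", "body": {
  "dr": [
    [0,0,0],
    [0,0,0],
    [0,0,0],
    [0,0,0],
    [0,0,0],
    [0,0,0],
    [0,0,0],
    [0,0,0],
    [0,0,0],
    [0,0,0],
    [0,0,0],
    [0,0,0]
  ],
  "delta_pos": [
    [0,0,0],
    [0,0,0],
    [0,0,0],
    [0,0,0],
    [0,0,0],
    [0,0,0],
    [0,0,0],
    [0,0,0],
    [0,0,0],
    [0,0,0],
    [0,0,0],
    [0,0,0]
  ],
  "grip": [0.049,0.049,0.049,0.049,0.049,0.049,0.049,0.049,0.049,0.049,0.049,0.049]
}}

```text
time: 8.7
tool_pos: [0.5546, 0.0276, 0.0803]
ee_rot: [0.21, 0.978, -0.0, 0.001]
wrist_force: [-8.0, 2.0, 19.2]
opening: 0.565
gripper_force: 9.7
```

>>> {"method": "jog_arm", "body": {
  "dr": [
    [0,0,0],
    [0,0,0],
    [0,0,0],
    [0,0,0],
    [0,0,0],
    [0,0,0],
    [0,0,0],
    [0,0,0],
    [0,0,0],
    [0,0,0],
    [0,0,0],
    [0,0,0]
  ],
  "delta_pos": [
    [0,0,0],
    [0,0,0],
    [0,0,0],
    [0,0,0],
    [0,0,0],
    [0,0,0],
    [0,0,0],
    [0,0,0],
    [0,0,0],
    [0,0,0],
    [0,0,0],
    [0,0,0]
  ],
  "grip": [0.049,0.049,0.049,0.049,0.049,0.049,0.049,0.049,0.049,0.049,0.049,0.049]
}}

```text
time: 9.9
tool_pos: [0.5546, 0.0276, 0.0803]
ee_rot: [0.21, 0.978, -0.0, 0.001]
wrist_force: [-6.4, 1.6, 19.2]
opening: 0.565
gripper_force: 9.7
```

Run:
```python
from rel import *
rel(); d=grab('scene','s4');cv2.imwrite('pics/s4c.png',cv2.resize(d['img'][130:310,180:400,::-1],None,fx=3,fy=3))
```

```text
t 9.9 tip [0.55464803 0.02759194 0.05527969] to target in tool [-0.00115353 -0.00046072 -0.00671871] yaw y 1.146716678515948 z [ 1.45823258e-03 -3.90914010e-04 -9.99998860e-01] open 0.04919103424496643 F [-6.43420778  1.56489232 19.20720268]
```

View pics/s4c.png

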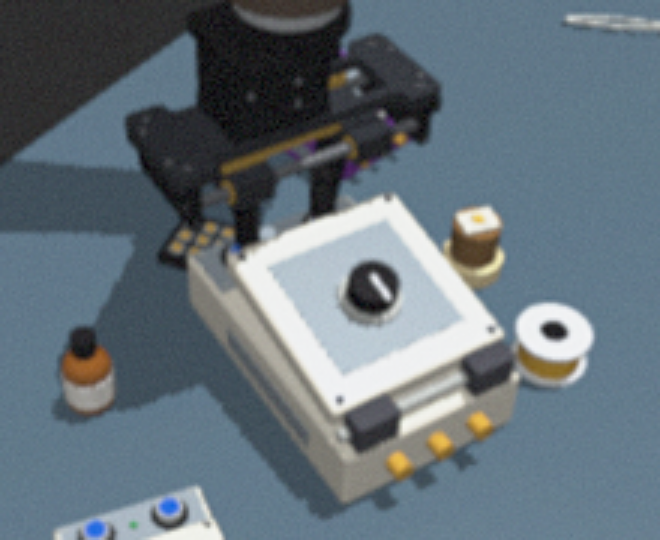

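The lid front has risen about 20–25 mm, with the far corner at crop (388,198) against about (390,222) when shut. I'll hold a bit longer, then retreat straight up.

>>> {"method": "jog_arm", "body": {
  "dr": [
    [0,0,0],
    [0,0,0],
    [0,0,0],
    [0,0,0],
    [0,0,0],
    [0,0,0],
    [0,0,0],
    [0,0,0],
    [0,0,0],
    [0,0,0],
    [0,0,0],
    [0,0,0]
  ],
  "delta_pos": [
    [0,0,0],
    [0,0,0],
    [0,0,0],
    [0,0,0],
    [0,0,0],
    [0,0,0],
    [0,0,0],
    [0,0,0],
    [0,0,0],
    [0,0,0],
    [0,0,0],
    [0,0,0]
  ],
  "grip": [0.049,0.049,0.049,0.049,0.049,0.049,0.049,0.049,0.049,0.049,0.049,0.049]
}}

```text
time: 11.15
tool_pos: [0.5546, 0.0276, 0.0803]
ee_rot: [0.21, 0.978, -0.0, 0.001]
wrist_force: [-6.4, 1.5, 19.4]
opening: 0.563
gripper_force: 9.7
```

>>> {"method": "jog_arm", "body": {
  "dr": [
    [0,0,0],
    [0,0,0],
    [0,0,0],
    [0,0,0],
    [0,0,0],
    [0,0,0],
    [0,0,0],
    [0,0,0],
    [0,0,0],
    [0,0,0],
    [0,0,0],
    [0,0,0]
  ],
  "delta_pos": [
    [0,0,0],
    [0,0,0],
    [0,0,0],
    [0,0,0],
    [0,0,-0.005],
    [0,0,-0.005],
    [0,0,-0.01],
    [0,0,-0.02],
    [0.005,0,-0.03],
    [0.005,0,-0.03],
    [0.005,0,-0.03],
    [0.005,0,-0.02]
  ],
  "grip": [0.049,0.049,0.049,0.049,0.049,0.049,0.049,0.049,0.049,0.049,0.049,0.049]
}}

```text
time: 12.35
tool_pos: [0.5365, 0.0359, 0.2294]
ee_rot: [0.211, 0.978, 0.001, 0.001]
wrist_force: [0.2, 1.4, -0.3]
opening: 0.566
gripper_force: 0.0
```

>>> {"method": "jog_arm", "body": {
  "dr": [
    [0,0,0],
    [0,0,0],
    [0,0,0],
    [0,0,0],
    [0,0,0],
    [0,0,0],
    [0,0,0],
    [0,0,0],
    [0,0,0],
    [0,0,0],
    [0,0,0],
    [0,0,0]
  ],
  "delta_pos": [
    [0,0,0],
    [0,0,0],
    [0,0,0],
    [0,0,0],
    [0,0,0],
    [0,0,0],
    [0,0,0],
    [0,0,0],
    [0,0,0],
    [0,0,0],
    [0,0,0],
    [0,0,0]
  ],
  "grip": [0.049,0.049,0.049,0.049,0.049,0.049,0.049,0.049,0.049,0.049,0.049,0.049]
}}

```text
time: 13.55
tool_pos: [0.5361, 0.0357, 0.2271]
ee_rot: [0.211, 0.977, 0.0, 0.0]
wrist_force: [-0.5, 0.4, 0.4]
opening: 0.564
gripper_force: 0.0
```

Run:
```python
from rel import *
rel(); d=grab('scene','s5');cv2.imwrite('pics/s5c.png',cv2.resize(d['img'][130:310,180:400,::-1],None,fx=3,fy=3))
```

```text
t 13.55 tip [0.5360679  0.03574611 0.20208016] to target in tool [-0.02143096 -0.00022895  0.14008052] yaw y 1.1455869066785085 z [ 2.82683410e-05  2.12326691e-05 -9.99999999e-01] open 0.04906768429804009 F [-0.52870045  0.42692157  0.41671176]
```

View pics/s5c.png

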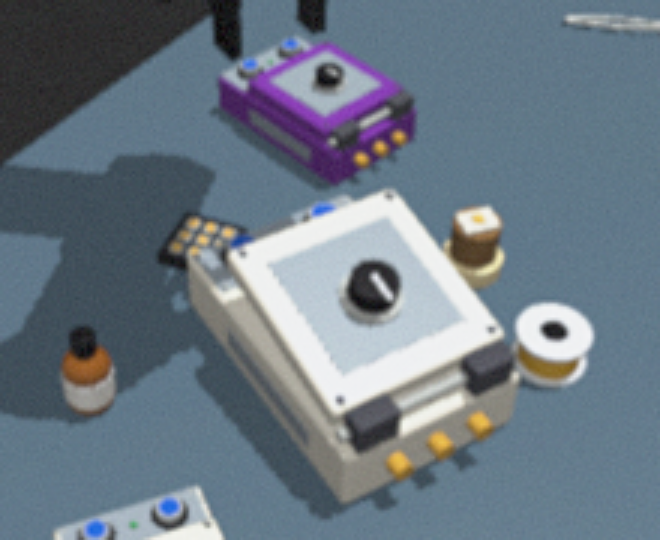

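The lid stands open, with its far corner now at crop (390,192). The buttons are back up at (240,242) and (322,208), the bystanders haven't moved, and the arm is clear.

```bash
python3 -c "
from bench import bot
print(bot.finish_job())"
```

```text
the job is handed in; nothing more can be done
None
```

I opened the fixture and handed the job in at about 13.6 s. Both catches were held down until the lid had sprung well up, and in the last picture the lid stands ajar, the buttons are back up and the bystanders are in place; the judge returned no verdict.

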